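Stamp the second end of a brass page weight in the spring marking press

TASK

One end of the brass page weight in the marking press already has the shop's star: with the striker still down, take the weight out, turn it end for end and push it fully home against the work stop, same face up, so that its blank end lies under the die. Then draw the striker up by its black knob until the sear catches and holds it (feel for it, do not wrench it against its stop), let go, and press the red trip lever to fire it onto the brass. Never fire it on the end that is already marked, leave the weight home in the press and do not shift the other things on the counter.

Things in the scene. Friction and masses are not known exactly. Their poses are not given: they have to be found in the camera images.
- press: green C-frame spring marking press, fixed, base 155 x 115 x 22 mm. Origin on the counter straight below the striker's axis, z up. Front faces -x, column 40 to 84 mm towards +x and 48 mm wide. The head with its steel spring barrel (within 24 mm of the axis in y) hangs over the work, z = 76 to 153 mm. The work slides in and out from the +y side.
- groove (a point): centre of the groove's floor straight below the die, 40 mm above the counter. The floor is a flat steel anvil, 52 mm wide, from y = -30 to +62 in the press frame. Two side guides 28 mm apart and 6 mm high bound the groove from y = -15 to +45, and flare outwards beyond.
- groove_mouth (a point): middle of the groove's open end, on the floor, 61 mm towards press +y from groove; beyond it the weight sticks out freely, nothing below it but the counter
- work_stop (a point): middle of the face of the steel work stop (34 mm wide, top 14 mm above the groove's floor) that ends the groove at y = -15 mm in the press frame; the weight's end butts against it
- page_weight: the brass page weight to be finished: flat bar 140 x 24 x 10 mm, about 0.28 kg, loose. Origin at the centre of its underside; x runs along it from the marked end (-70 mm) to the blank end (+70), z up out of the face to be stamped. It starts in the groove, marked end within 5 mm of the work stop, blank end sticking out some 65 mm beyond the anvil on the press's +y side.
- marked_spot (a point): the dark star already stamped on the weight's top face, 15 mm from its marked end
- blank_spot (a point): where the second star belongs on the weight's top face, 15 mm from its blank end; straight below the die when that end is home against the work stop
- die (a point): centre of the round steel die face (16 mm across) at the foot of the striker; rises with it. At rest it hangs 6 mm above the top face of a weight in the groove, so that the weight slides freely below it.
- knob (a point): centre of the striker's round black knob, 36 mm across and 23 mm high, on the striker's axis, 241 mm above the counter at rest; rises with the striker. Take it from above by its sides; the stop fork on the 12 mm rod below it stays at least 15 mm under the knob's lower rim.
- striker (a joint): draw of the striker in m: 0 at rest, up is positive, about -0.006 as it hits the brass. The spring pulls back 0.45 N per mm, the sear's tooth adds a few N in passing. The sear snaps in by itself at a draw of 17 to 37 mm, set anew each time; a solid stop follows 4 mm later. Let back, the striker sinks onto the sear and stays up; if not drawn far enough it goes right down.
- stop_fork: steel fork round the striker's rod between its collar and the knob: the solid stop that ends the draw. It sits on the sear block, which is clamped at another height each time. Origin on the striker's axis, 16 mm below the fork's underside. Bear on it with less than 30 N, or it bends.
- trip_pad (a point): top of the red thumb pad (26 x 20 mm) at the front end of the trip lever, 80 mm in front of the striker's axis (press -x), 150 to 170 mm above the counter. Pressed straight down by 10 to 18 mm with some 5 to 8 N it trips the cocked sear; the lever springs back when let go.
- trip (a joint): angle of the trip lever and its sear: 0 = engaged, grows to 0.32 rad as the pad is pressed down
- finished_a: finished brass page weight, starred at both ends, lying on the dark red felt mat; bystander
- finished_b: another finished brass page weight on the felt mat; bystander
- water: water bottle, 64 mm across, 200 mm high; bystander
- deck_box: purple and yellow card box 68 x 92 x 60 mm; bystander
- note_block: yellow block of notes 76 x 76 x 35 mm; bystander
- book: blue hardback 170 x 245 x 22 mm; bystander
- figure: green vinyl figure, 56 mm across, 104 mm high; bystander
- mug: blue mug, 82 mm across, 95 mm high; bystander
Things that resemble listed ones, but are neither listed nor needed, are in the scene too. Leave any purple look-alike of the press alone.

How it is judged:
By the outcome, as a careful person would: the job done as asked, in the order asked, and still so for the second after the job is handed in, with the robot touching nothing.
It also fails if it takes over 72 s, if anything falls off the work surface, if the arm or the gripper's body presses on something with over 40 N, if the wrist force passes 120 N, or if a joint passes its speed limit or range.

ROBOT

A 6-joint arm with a two-finger parallel gripper is mounted at the origin on the work surface. World frame = base frame: x ahead of the robot, y to its left, z up, the work surface at z = 0. Lengths are in m, angles in degrees, forces in N, time in s.
With the tool pointing down it reaches from about 0.375 to 0.9 m from the base axis. Payload 3.1 kg.
Tool frame: the origin (TCP) lies on the front face of the gripper's body, between the roots of the fingers; the fingertips stand 70 mm ahead of it and the grasp point (between the pads) lies 51 mm ahead of it (bot.tip_extent is the distance from the TCP to the fingertips, in m); z points along the fingers, x is the direction in which the jaws open and shut, and the axes are right-handed (so a half turn about z gives the same grasp; the last joint's range is limited). The gripper opens to 87 mm and grips with 3 to 60 N. Pads are 19 mm wide; open, the fingers measure 117 mm over their backs; the gripper's body (75 mm by 190 mm) begins 51 mm behind the grasp point.
Start: joints at [62.653, 30.224, 82.088, -0, 67.689, -10.227], TCP at [0.184, 0.597, 0.292] pointing down, gripper open.
Joint ranges: [-176.69, 176.69], [-43.24, 126.21], [12.49, 139.97], [-82, 262], [0, 151.66], [-163.58, 163.58]. Speed limits (degrees/s): [159.86, 159.86, 180, 180, 180, 180].

INTERFACE

Orientations are given as a 3x3 rotation matrix whose columns are the frame's x, y, z axes.
In Python, from rig import bot, viewer, ticket gives the robot as it stands. The module is installed in compiled form; this text tells all that it offers.
- The arm moves only by the tool arm_command, never from a script. Its argument "targets" is a list of rows, each an object with "rot": the turn, a rotation vector about the tool's x, y, z in degrees, a list of three; "offset": the shift along the tool's x, y, z in cm, a list of three; "gripper": the closure, from 0 (fully open) to 1 (shut). A call has 1 to 8 rows; each row is the pose to reach, as a shift and turn from the pose commanded when the call began, along the tool's axes at that moment; what a row does not reach only later rows make up. A row lasts 1/10 s, in which the tool goes at most 50 mm and 8.59 degrees, less where a joint would pass 70% of its speed; a pose out of reach is approached as far as the arm can. A call with a gripper value outside its range is refused whole. The fingers move at their own pace and stop on an object; the grip force is fixed at half the most. Time passes only in rows, so rows that repeat a pose let the fingers close. It gives the time, the measured TCP pose, the force and the opening at its end, in the units of the state.
- bot.read_state(): the state, without advancing time (a new reading comes with each control period).
- viewer.capture(name): name is "scene" or "top" or "wrist"; returns a dict with "frame" (400x640x3 uint8, red, green, blue), "fx", "fy", "cx", "cy" (pixels), "view" (4x4, takes a point from world to camera coordinates). Camera axes: x right, y down, z forward; pixel columns grow to the right and rows downward; lengths in m; the calibration is good to about 2 mm. A picture is of the moment at which its call begins. There is no depth.
- ticket.hand_in(): hands the job in, once; it reports no verdict.
The state is a dict: "time_s": time; "joint_positions": joint angles; "qvel": joint speeds; "tau": joint torques, N m; "position": TCP position; "tcp_rot": TCP orientation; "force": force on the tool from outside, world axes, zero at the start; "moment": the same for the moment, N m; "opening": opening from 0.0 (shut) to 1.0 (fully open).
Only numpy, scipy, OpenCV 4.12 (cv2) and the standard library are available. Lean on these libraries where they do the work, as an engineer would, in place of code of your own. Each camera call takes 0.05 s, during which the arm holds its last target. There are 200 camera calls.

## Working session

There is one attempt and no reset: what is moved stays moved. The work goes in short steps, Python scripts to look and compute and a tool call to move; the robot and the scene stay as the last step left them, time stands still between calls to the robot, and variables do not carry over. Pictures are saved under pics/ and viewed, about 8 in all and at most 12, crops included, and the job is handed in when it is done.

Besides the shell and the picture viewer there is one more tool, called after "Request:" as name(argument=value, ...) on one line, values as JSON. arm_command: Moves the arm, as the interface text tells. Its arguments: {"type":"object","properties":{"targets":{"type":"array"}},"required":["targets"]}

```bash
mkdir -p pics; cat > h.py <<'E'
import numpy as np, cv2
from rig import bot, viewer, ticket
def cap(n,save=None,crop=None,scale=1):
    c=viewer.capture(n); f=c["frame"]
    if save:
        g=f if crop is None else f[crop[1]:crop[3],crop[0]:crop[2]]
        cv2.imwrite("pics/"+save+".png",cv2.resize(np.ascontiguousarray(g[:,:,::-1]),None,fx=scale,fy=scale,interpolation=cv2.INTER_CUBIC))
    return c
def ray(c,u,v):
    V=np.array(c["view"]);R=V[:3,:3];o=-R.T@V[:3,3]
    d=R.T@np.array([(u-c["cx"])/c["fx"],(v-c["cy"])/c["fy"],1]);return o,d/np.linalg.norm(d)
def onz(c,u,v,z):
    o,d=ray(c,u,v);return o+d*(z-o[2])/d[2]
def proj(c,p):
    V=np.array(c["view"]);q=V[:3,:3]@np.array(p)+V[:3,3];return np.array([c["fx"]*q[0]/q[2]+c["cx"],c["fy"]*q[1]/q[2]+c["cy"]])
def tri(*rs):
    A=0;b=0
    for o,d in rs:
        P=np.eye(3)-np.outer(d,d);A=A+P;b=b+P@o
    p=np.linalg.solve(A,b);return p,[np.linalg.norm((np.eye(3)-np.outer(d,d))@(p-o)) for o,d in rs]
def mask(c,lo,hi):
    return cv2.inRange(cv2.cvtColor(c["frame"],cv2.COLOR_RGB2HSV),np.array(lo),np.array(hi))
def blobs(m,mina=30):
    n,l,s,ce=cv2.connectedComponentsWithStats(m);return [(s[i].tolist(),ce[i].round(1).tolist()) for i in range(1,n) if s[i][4]>=mina]
E
python3 - <<'E'
from h import *
a=cap("scene");b=cap("top")
im=np.vstack([a["frame"],b["frame"]])
cv2.imwrite("pics/a.png",cv2.resize(a["frame"][:,:,::-1],None,fx=1.25,fy=1.25))
cv2.imwrite("pics/b.png",cv2.resize(b["frame"][:,:,::-1],None,fx=1.25,fy=1.25))
for c in (a,b):
    V=np.array(c["view"]);print(-V[:3,:3].T@V[:3,3],V[:3,:3].round(2).tolist(),c["fx"])
    print("red",blobs(mask(c,(0,170,100),(8,255,255))),"green",blobs(mask(c,(50,60,40),(85,255,255)),150))
print(bot.read_state())
E
```

```text
[ 0.95373752 -0.51192609  1.24771058] [[0.79, 0.61, 0.0], [0.51, -0.66, -0.55], [-0.33, 0.44, -0.84]] 519.1989029730485
red [([161, 36, 8, 21, 35], [164.7, 46.6]), ([85, 58, 32, 47, 348], [102.4, 78.0]), ([366, 144, 35, 26, 281], [383.1, 156.2]), ([257, 242, 14, 11, 99], [263.5, 246.9]), ([20, 276, 11, 10, 57], [24.8, 280.2]), ([353, 368, 24, 32, 69], [364.3, 383.3])] green [([427, 0, 12, 26, 176], [432.4, 11.8]), ([396, 23, 22, 25, 326], [405.0, 34.6]), ([414, 23, 31, 41, 356], [428.0, 43.0]), ([423, 29, 40, 41, 460], [441.9, 48.6]), ([444, 36, 31, 40, 297], [457.6, 56.4]), ([461, 40, 30, 43, 266], [475.4, 61.3]), ([99, 47, 21, 36, 341], [109.3, 63.9]), ([491, 157, 63, 24, 280], [523.1, 169.1]), ([264, 269, 71, 60, 1542], [301.3, 297.4]), ([364, 280, 23, 33, 568], [375.2, 295.9]), ([404, 343, 35, 39, 317], [420.5, 362.8]), ([391, 381, 22, 19, 203], [402.0, 391.4])]
[0.46024783 0.05691351 1.19795107] [[0.01, -1.0, 0.01], [-1.0, -0.01, -0.06], [0.06, -0.01, -1.0]] 410.563459758504
red [([200, 183, 18, 42, 474], [208.7, 203.8]), ([389, 207, 8, 11, 87], [392.5, 212.1]), ([550, 360, 10, 
[... 602 characters left out ...]
,  8.21483589e+01, -2.41573758e-03,
        6.76900907e+01, -1.02264458e+01]), 'qvel': array([ 0.00487199, -0.1032301 , -0.09526842, -0.03925995, -0.05412833,
        0.04869654]), 'tau': array([-1.08322936e-03, -4.40989494e+01, -1.77149642e+01,  6.34173467e-02,
        5.34035743e-02, -5.50318737e-05]), 'position': array([0.18369541, 0.59684733, 0.29138528]), 'tcp_rot': array([[ 2.94332518e-01,  9.55702693e-01, -8.54928687e-04],
       [ 9.55701162e-01, -2.94333601e-01, -1.73812911e-03],
       [-1.91276891e-03, -3.05468423e-04, -9.99998124e-01]]), 'force': array([ 0.30117589, -0.93050136, -0.2031997 ]), 'moment': array([ 0.0449552 ,  0.01300792, -0.0271091 ]), 'opening': 1.000479859430436}
```

View pics/a.png

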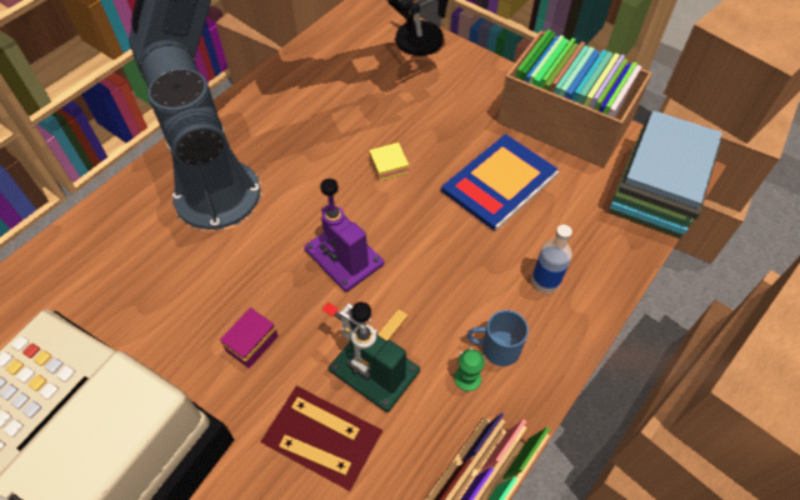

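View pics/b.png

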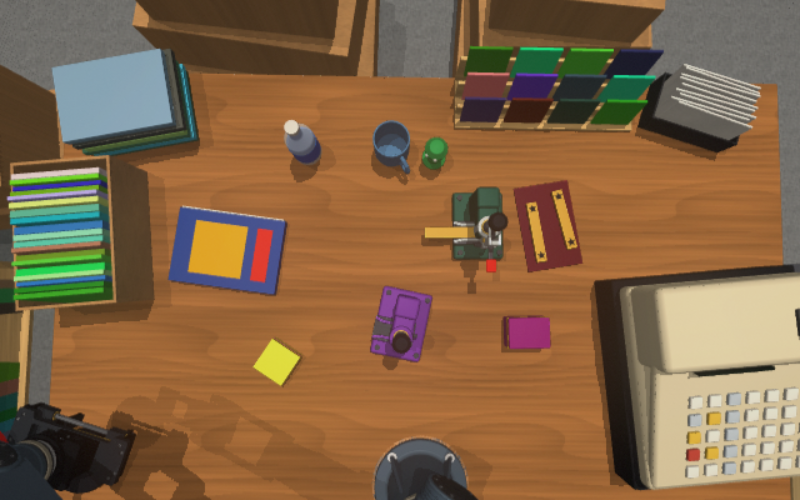

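Both views show the green press with its red pad at scene (263,247) and top (392,212). The knob is near scene (289,250) and top (398,178). The weight sticks out to world +y. The purple look-alike is nearer the base.

```bash
python3 - <<'E'
from h import *
a=cap("scene");b=cap("top")
k=lambda c:mask(c,(0,0,0),(180,255,45))
print("knob s",[x for x in blobs(k(a),40) if 270<x[1][0]<310 and 230<x[1][1]<275]); print("knob t",[x for x in blobs(k(b),40) if 380<x[1][0]<415 and 160<x[1][1]<195])
p,e=tri(ray(a,263.5,246.9),ray(b,392.5,212.1));print("pad",p,e)
p,e=tri(ray(a,289,250),ray(b,398,178));print("knob",p,e)
m=mask(b,(14,110,120),(28,255,255))
for s,ce in blobs(m,60):print("br",s,ce)
lab=cv2.connectedComponents(m)[1]
sub=np.zeros_like(m);sub[170:205,330:385]=m[170:205,330:385]
pts=np.argwhere(sub)[:,::-1].astype(np.float32)
r=cv2.minAreaRect(pts);bx=cv2.boxPoints(r);print(r)
for q in bx:print(q,onz(b,*q,0.050).round(4))
for n,u,v,z in [("mug",390/1.25,145/1.25,.05),("fig",435/1.25,152/1.25,.05),("purple",400/1.25,340/1.25,.24),("bookR",285/1.25,220/1.25,.02),("bookR2",275/1.25,294/1.25,.02),("mat",515/1.25,187/1.25,0)]:print(n,onz(b,u,v,z).round(3))
E
```

```text
knob s [([281, 242, 15, 16, 179], [288.3, 249.6])]
knob t []
pad [ 0.49538068 -0.13033304  0.16385184] [np.float64(0.00031079802889401504), np.float64(0.0003107980288940661)]
knob [ 0.57458303 -0.12886075  0.23724859] [np.float64(0.0012234671692430944), np.float64(0.0012234671692432331)]
br [208, 0, 77, 45, 824] [264.9, 25.6]
br [8, 0, 625, 400, 84286] [323.4, 235.0]
br [366, 0, 10, 54, 283] [370.2, 24.4]
br [383, 0, 15, 37, 240] [386.2, 18.3]
br [461, 0, 71, 8, 291] [506.7, 2.1]
br [106, 2, 21, 21, 218] [113.6, 14.3]
br [505, 19, 17, 19, 176] [514.7, 31.1]
br [159, 26, 41, 7, 86] [179.1, 28.8]
br [410, 29, 44, 8, 190] [429.6, 33.8]
br [442, 152, 20, 48, 357] [451.3, 175.2]
br [421, 162, 17, 48, 365] [429.0, 185.5]
br [150, 176, 48, 47, 1764] [174.0, 199.0]
br [234, 210, 15, 16, 66] [239.5, 218.7]
br [262, 229, 24, 8, 70] [271.8, 232.2]
br [566, 329, 11, 11, 99] [571.3, 334.4]
br [551, 345, 10, 10, 98] [555.4, 349.5]
br [564, 357, 11, 11, 98] [569.4, 362.0]
br [114, 376, 29, 24, 385] [128.0, 388.7]
br [634, 382, 6, 18, 106] [636.5, 390.3]
br [65, 387, 35, 13, 215] [81.4, 395.2]
((354.5, 187.0), (34.0, 49.0), 90.0)
[330. 170.] [0.6157 0.0258 0.05  ]
[379. 170.] [ 0.6177 -0.1123  0.05  ]
[379. 204.] [ 0.5217 -0.1128  0.05  ]
[330. 204.] [0.5198 0.0246 0.05  ]
mug [0.769 0.079 0.05 ]
fig [ 0.755 -0.024  0.05 ]
purple [0.352 0.051 0.24 ]
bookR [0.598 0.318 0.02 ]
bookR2 [0.428 0.336 0.02 ]
mat [ 0.687 -0.217  0.   ]
```

```bash
cat >> h.py <<'E'
from scipy.spatial.transform import Rotation as Ro
def rel(p,ang):
    "tool-frame cm/deg to go to TCP p, pointing down, tool x at ang (deg) in world"
    s=bot.read_state();R=s["tcp_rot"];c,n=np.cos(np.radians(ang)),np.sin(np.radians(ang))
    T=np.array([[c,n,0],[n,-c,0],[0,0,-1]]).astype(float)
    print("off",(R.T@(np.array(p)-s["position"])*100).round(2),"rot",Ro.from_matrix(R.T@T).as_rotvec(degrees=True).round(2),"pos",s["position"].round(4),"F",np.round(s["force"],1),"t",s["time_s"],"op",round(s["opening"],3))
E
python3 -c "
from h import *
rel([.575,-.02,.30],0)"
```

```text
off [-47.45  55.55  -0.79] rot [4.000e-02 7.000e-02 7.288e+01] pos [0.1838 0.597  0.2916] F [-0.6 -0.3  0.5] t 0.2 op 1.0
```

Request:
arm_command(targets=[{"offset":[-4,4.7,0],"rot":[0,0,8],"gripper":0},{"offset":[-8,9.4,0],"rot":[0,0,16],"gripper":0},{"offset":[-11,13,0],"rot":[0,0,24],"gripper":0},{"offset":[-14,16.5,0],"rot":[0,0,32],"gripper":0},{"offset":[-17,20,0],"rot":[0,0,40],"gripper":0},{"offset":[-20,23.5,0],"rot":[0,0,48],"gripper":0},{"offset":[-23,27,0],"rot":[0,0,56],"gripper":0},{"offset":[-26,30.5,0],"rot":[0,0,64],"gripper":0}])

```text
time_s: 1.0
position: [0.3992, 0.2579, 0.2923]
tcp_rot: [[0.989, 0.149, 0.0], [0.149, -0.989, 0.0], [0.0, -0.0, -1.0]]
force: [1.1, -0.1, -0.7]
opening: 1.002
```

```bash
python3 -c "
from h import *
rel([.575,-.02,.30],0)"
```

```text
off [13.25 30.1  -0.77] rot [-0.01 -0.02  8.56] pos [0.3992 0.2579 0.2923] F [ 1.1 -0.1 -0.7] t 1.0 op 1.002
```

Request:
arm_command(targets=[{"offset":[2,4.4,-0.1],"rot":[0,0,4],"gripper":0},{"offset":[4,8.8,-0.2],"rot":[0,0,8.5],"gripper":0},{"offset":[6,13,-0.4],"rot":[0,0,8.5],"gripper":0},{"offset":[8,17.5,-0.6],"rot":[0,0,8.5],"gripper":0},{"offset":[10,22,-0.8],"rot":[0,0,8.5],"gripper":0},{"offset":[12,26.5,-0.8],"rot":[0,0,8.5],"gripper":0},{"offset":[13.2,30,-0.8],"rot":[0,0,8.5],"gripper":0},{"offset":[13.2,30,-0.8],"rot":[0,0,8.5],"gripper":0}])

```text
time_s: 1.8
position: [0.578, -0.0211, 0.3002]
tcp_rot: [[1.0, 0.001, 0.003], [0.001, -1.0, -0.002], [0.003, 0.002, -1.0]]
force: [0.0, 0.9, 0.3]
opening: 0.998
```

```bash
python3 -c "
from h import *
c=cap('wrist','w1')
V=np.array(c['view']);print((-V[:3,:3].T@V[:3,3]).round(3),V[:3,:3].round(2).tolist(),c['fx'])
for p in [(.575,-.129,.25),(.575,-.003,.05),(.495,-.13,.164)]:print(proj(c,p))
rel([.575,-.02,.30],0)"
```

```text
[0.577 0.052 0.394] [[1.0, 0.0, 0.0], [0.0, -0.96, 0.27], [0.0, -0.27, -0.96]] 288.55600208806163
[309.46539342 408.97169403]
[311.49006751 166.92002411]
[225.19002138 321.04060075]
off [-0.11  0.14 -0.02] rot [ 0.   -0.01  0.16] pos [ 0.5761 -0.0186  0.2998] F [-0.3  0.4 -0.5] t 1.85 op 1.001
```

View pics/w1.png

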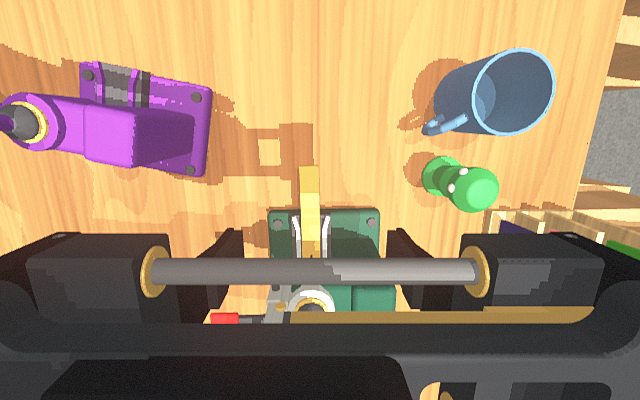

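The wrist view shows the weight at columns 300–319, rows 166–250, with its end at (310,166) where predicted. The press base edge is at row 208. I'll measure the weight's axis.

```bash
python3 -c "
from h import *
c=cap('wrist')
m=mask(c,(18,120,150),(32,255,255))
for v in range(164,250,6):
    r=m[v,290:330];x=np.where(r)[0]
    if len(x)>3:
        l,h=x[0]+290,x[-1]+291; print(v,l,h,onz(c,l,v,.05).round(4)[:2],onz(c,h,v,.05).round(4)[:2])
rel([.575,-.02,.30],0)"
```

```text
164 315 329 [0.5765 0.0036] [0.5932 0.0036]
170 301 328 [ 0.5597 -0.0037] [ 0.5921 -0.0036]
176 302 330 [ 0.5609 -0.011 ] [ 0.5947 -0.0109]
182 302 330 [ 0.5608 -0.0184] [ 0.5948 -0.0183]
188 290 329 [ 0.5461 -0.026 ] [ 0.5937 -0.0258]
194 321 330 [ 0.584  -0.0334] [ 0.5951 -0.0333]
200 290 327 [ 0.5458 -0.0412] [ 0.5915 -0.041 ]
242 304 316 [ 0.5628 -0.0972] [ 0.5782 -0.0972]
248 304 322 [ 0.5627 -0.1056] [ 0.586  -0.1055]
off [ 0.    0.31 -0.03] rot [-0.05  0.08  0.26] pos [ 0.575  -0.0169  0.2997] F [-0.2 -0.9 -0.8] t 1.9 op 0.998
```

```bash
python3 -c "
from h import *
rel([.5735,-.053,.112],1)"
```

```text
off [-0.14  3.62 18.77] rot [-0.05  0.08 -0.74] pos [ 0.575  -0.0169  0.2997] F [-0.2 -0.9 -0.8] t 1.9 op 0.998
```

Request:
arm_command(targets=[{"offset":[-0.14,3.6,3],"rot":[0,0,-0.7],"gripper":0},{"offset":[-0.14,3.6,7],"rot":[0,0,-0.7],"gripper":0},{"offset":[-0.14,3.6,11],"rot":[0,0,-0.7],"gripper":0.4},{"offset":[-0.14,3.6,15],"rot":[0,0,-0.7],"gripper":0.4},{"offset":[-0.14,3.6,17.5],"rot":[0,0,-0.7],"gripper":0.4},{"offset":[-0.14,3.6,18.7],"rot":[0,0,-0.7],"gripper":0.4},{"offset":[-0.14,3.6,18.7],"rot":[0,0,-0.7],"gripper":0.4},{"offset":[-0.14,3.6,18.7],"rot":[0,0,-0.7],"gripper":0.4}])

```text
time_s: 2.7
position: [0.5745, -0.0517, 0.1142]
tcp_rot: [[1.0, 0.02, 0.001], [0.02, -1.0, -0.0], [0.001, 0.0, -1.0]]
force: [0.7, 0.2, -0.2]
opening: 0.615
```

```bash
python3 -c "
from h import *
c=cap('wrist','w2')
for p in [(.5735,-.003,.05),(.5625,-.003,.05),(.5845,-.003,.05)]:print(proj(c,p))
rel([.5735,-.053,.112],1)"
```

```text
[314.72093763 165.43335693]
[294.71490212 165.01878378]
[334.70697067 165.84751559]
off [-0.14  0.1   0.28] rot [ 0.04 -0.15  0.12] pos [ 0.5749 -0.052   0.1148] F [ 0.1 -0.7 -0.5] t 2.75 op 0.608
```

View pics/w2.png

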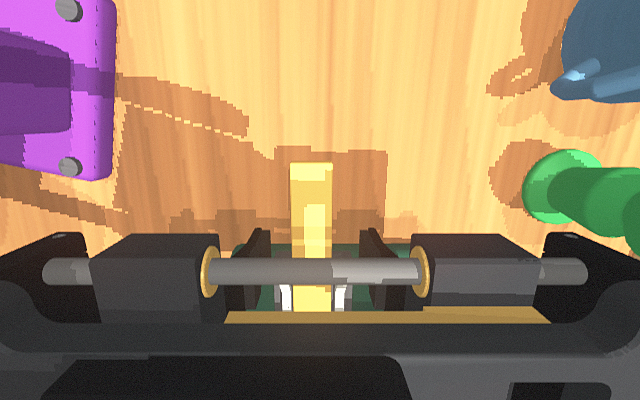

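The weight is centred between the jaws at column 311, rows 162–310, about 2 mm left of the expected column. I'll correct this and close.

Request:
arm_command(targets=[{"offset":[-0.25,0,0.2],"rot":[0,0,0],"gripper":0.4},{"offset":[-0.25,0,0.2],"rot":[0,0,0],"gripper":1},{"offset":[-0.25,0,0.2],"rot":[0,0,0],"gripper":1},{"offset":[-0.25,0,0.2],"rot":[0,0,0],"gripper":1},{"offset":[-0.25,0,0.2],"rot":[0,0,0],"gripper":1},{"offset":[-0.25,0,0.2],"rot":[0,0,0],"gripper":1},{"offset":[-0.25,0,0.2],"rot":[0,0,0],"gripper":1},{"offset":[-0.25,0,0.2],"rot":[0,0,0],"gripper":1}])

```text
time_s: 3.55
position: [0.5718, -0.0525, 0.1114]
tcp_rot: [[1.0, 0.019, 0.001], [0.019, -1.0, -0.0], [0.001, 0.0, -1.0]]
force: [0.4, -0.2, 0.9]
opening: 0.268
```

Request:
arm_command(targets=[{"offset":[0,0,-0.15],"rot":[0,0,0],"gripper":1},{"offset":[0,-1,-0.2],"rot":[0,0,0],"gripper":1},{"offset":[0,-3,-0.2],"rot":[0,0,0],"gripper":1},{"offset":[0,-5,-0.2],"rot":[0,0,0],"gripper":1},{"offset":[0,-7,-0.2],"rot":[0,0,0],"gripper":1},{"offset":[0,-9,-0.2],"rot":[0,0,0],"gripper":1},{"offset":[0,-11.5,-0.2],"rot":[0,0,0],"gripper":1},{"offset":[0,-11.5,-0.2],"rot":[0,0,0],"gripper":1}])

```text
time_s: 4.35
position: [0.5678, 0.0661, 0.1127]
tcp_rot: [[1.0, 0.022, -0.003], [0.022, -1.0, 0.001], [-0.003, -0.001, -1.0]]
force: [-0.4, 0.3, -3.2]
opening: 0.271
```

```bash
python3 -c "
from h import *
b=cap('top')
c=cap('wrist','w3')
rel([.57,.14,.112],91)"
```

```text
off [ 0.3  -7.63  0.09] rot [-6.000e-02  6.000e-02 -8.981e+01] pos [0.5686 0.0636 0.1129] F [-1.  -0.7 -2.8] t 4.45 op 0.272
```

View pics/w3.png

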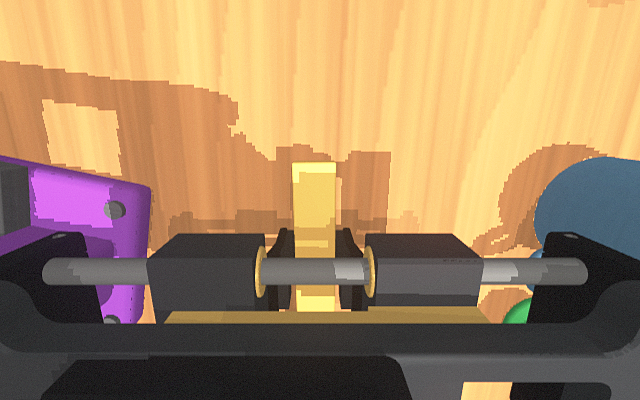

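Request:
arm_command(targets=[{"offset":[0,-2,-2],"rot":[0,0,-2],"gripper":1},{"offset":[-0.5,-5,-4],"rot":[0,0,-10],"gripper":1},{"offset":[-1,-8,-4],"rot":[0,0,-18],"gripper":1},{"offset":[-1.8,-9.5,-4],"rot":[0,0,-26],"gripper":1},{"offset":[-1.8,-9.5,-4],"rot":[0,0,-34],"gripper":1},{"offset":[-1.8,-9.5,-4],"rot":[0,0,-42],"gripper":1},{"offset":[-1.8,-9.5,-4],"rot":[0,0,-50],"gripper":1},{"offset":[-1.8,-9.5,-4],"rot":[0,0,-58],"gripper":1}])

```text
time_s: 5.25
position: [0.5494, 0.1564, 0.153]
tcp_rot: [[0.51, 0.86, -0.001], [0.86, -0.51, -0.0], [-0.001, -0.001, -1.0]]
force: [0.9, -0.0, -2.7]
opening: 0.274
```

```bash
python3 -c "
from h import *
rel([.55,.16,.073],91)"
```

```text
off [ 0.34 -0.13  8.  ] rot [-4.000e-02  3.000e-02 -3.165e+01] pos [0.5494 0.1564 0.153 ] F [ 0.9 -0.  -2.7] t 5.25 op 0.274
```

Request:
arm_command(targets=[{"offset":[0,0,0],"rot":[0,0,-8],"gripper":1},{"offset":[0,0,1],"rot":[0,0,-16],"gripper":1},{"offset":[0,0,3],"rot":[0,0,-24],"gripper":1},{"offset":[0,0,5],"rot":[0,0,-31.5],"gripper":1},{"offset":[0,0,7],"rot":[0,0,-31.5],"gripper":1},{"offset":[0,0,7.6],"rot":[0,0,-31.5],"gripper":1},{"offset":[0,0,7.8],"rot":[0,0,-31.5],"gripper":1},{"offset":[0,0,7.9],"rot":[0,0,-31.5],"gripper":1}])

```text
time_s: 6.05
position: [0.55, 0.1569, 0.0746]
tcp_rot: [[-0.01, 1.0, 0.001], [1.0, 0.01, -0.0], [-0.0, 0.001, -1.0]]
force: [0.6, 0.6, -2.3]
opening: 0.27
```

Request:
arm_command(targets=[{"offset":[0,0,0.05],"rot":[0,0,0],"gripper":1},{"offset":[0,0,0.1],"rot":[0,0,0],"gripper":1}])

```text
time_s: 6.25
position: [0.5501, 0.1572, 0.0741]
tcp_rot: [[-0.01, 1.0, 0.002], [1.0, 0.01, 0.0], [0.0, 0.002, -1.0]]
force: [0.8, 0.6, -2.0]
opening: 0.27
```

Request:
arm_command(targets=[{"offset":[0,0,0.1],"rot":[0,0,0],"gripper":1},{"offset":[0,0,0.15],"rot":[0,0,0],"gripper":1},{"offset":[0,0,0.2],"rot":[0,0,0],"gripper":1}])

```text
time_s: 6.55
position: [0.5497, 0.1573, 0.0714]
tcp_rot: [[-0.01, 1.0, 0.0], [1.0, 0.01, 0.0], [0.0, 0.0, -1.0]]
force: [-0.3, 1.0, 0.0]
opening: 0.274
```

Request:
arm_command(targets=[{"offset":[0,0,0],"rot":[0,0,0],"gripper":0.5},{"offset":[0,0,0],"rot":[0,0,0],"gripper":0.5},{"offset":[0,0,-3],"rot":[0,0,0],"gripper":0.5},{"offset":[0,2,-5],"rot":[0,0,8.5],"gripper":0.5},{"offset":[0,4,-5],"rot":[0,0,17],"gripper":0.5},{"offset":[0,4,-5],"rot":[0,0,25.5],"gripper":0.5},{"offset":[0,4,-5],"rot":[0,0,34],"gripper":0.5},{"offset":[0,4,-5],"rot":[0,0,42.5],"gripper":0.5}])

```text
time_s: 7.35
position: [0.5899, 0.1576, 0.1216]
tcp_rot: [[0.673, 0.74, 0.001], [0.74, -0.673, 0.0], [0.001, 0.001, -1.0]]
force: [-0.5, -0.3, 0.3]
opening: 0.504
```

Request:
arm_command(targets=[{"offset":[0,0,0],"rot":[0,0,8.5],"gripper":0.5},{"offset":[0,0,0],"rot":[0,0,17],"gripper":0.5},{"offset":[0,0,0],"rot":[0,0,25.5],"gripper":0.5},{"offset":[0,0,0],"rot":[0,0,34],"gripper":0.5},{"offset":[0,0,0],"rot":[0,0,42.5],"gripper":0.5},{"offset":[0,0,0],"rot":[0,0,51],"gripper":0.5},{"offset":[0,0,0],"rot":[0,0,59.5],"gripper":0.5},{"offset":[0,0,0],"rot":[0,0,68],"gripper":0.5}])

```text
time_s: 8.15
position: [0.5898, 0.1576, 0.1216]
tcp_rot: [[0.938, -0.346, 0.001], [-0.346, -0.938, 0.0], [0.001, -0.0, -1.0]]
force: [-0.5, -0.2, -0.4]
opening: 0.5
```

Request:
arm_command(targets=[{"offset":[0,0,0],"rot":[0,0,8.5],"gripper":0.5},{"offset":[0,0,0],"rot":[0,0,17],"gripper":0.5},{"offset":[0,0,0],"rot":[0,0,25.5],"gripper":0.5},{"offset":[0,0,0],"rot":[0,0,34],"gripper":0.5},{"offset":[0,0,0],"rot":[0,0,42.5],"gripper":0.5},{"offset":[0,0,0],"rot":[0,0,51],"gripper":0.5},{"offset":[0,0,0],"rot":[0,0,59.5],"gripper":0.5},{"offset":[0,0,0],"rot":[0,0,69.5],"gripper":0.5}])

```text
time_s: 8.95
position: [0.5898, 0.1577, 0.1216]
tcp_rot: [[0.029, -1.0, 0.001], [-1.0, -0.029, 0.0], [-0.0, -0.001, -1.0]]
force: [-0.1, -0.5, 0.4]
opening: 0.494
```

```bash
python3 -c "
from h import *
c=cap('wrist','w4')
for x in (.498,.568,.638):print(proj(c,(x,.1572,.01)))
rel([.590,.157,.0715],-89.4)"
```

```text
[311.52922879 323.93689596]
[313.96413733 247.02095953]
[316.8420917  156.10971917]
off [ 0.07 -0.02  5.  ] rot [-0.04  0.    0.8 ] pos [0.5898 0.1577 0.1215] F [-0.1  0.6 -0.3] t 9.0 op 0.501
```

View pics/w4.png

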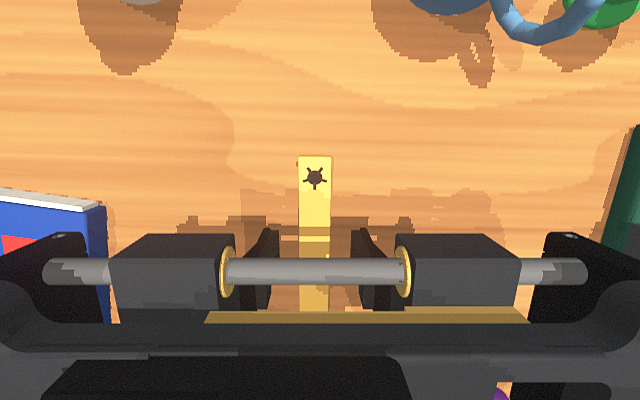

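The view shows the marked end with its star at (315,177). The end is at row 156, exactly as predicted, and the weight lies centred between the open jaws. Regripping.

Request:
arm_command(targets=[{"offset":[0.05,0,3],"rot":[0,0,0.8],"gripper":0.5},{"offset":[0.05,0,4.6],"rot":[0,0,0.8],"gripper":0.5},{"offset":[0.05,0,5.0],"rot":[0,0,0.8],"gripper":0.5},{"offset":[0.05,0,5.0],"rot":[0,0,0.8],"gripper":1},{"offset":[0.05,0,5.0],"rot":[0,0,0.8],"gripper":1},{"offset":[0.05,0,5.0],"rot":[0,0,0.8],"gripper":1},{"offset":[0.05,0,5.0],"rot":[0,0,0.8],"gripper":1},{"offset":[0.05,0,5.0],"rot":[0,0,0.8],"gripper":1}])

```text
time_s: 9.8
position: [0.5898, 0.1573, 0.0715]
tcp_rot: [[0.021, -1.0, 0.001], [-1.0, -0.021, 0.0], [-0.0, -0.001, -1.0]]
force: [0.4, 1.5, 0.7]
opening: 0.271
```

Request:
arm_command(targets=[{"offset":[0,0,-2],"rot":[0,0,0],"gripper":1},{"offset":[0,0,-6],"rot":[0,0,-8],"gripper":1},{"offset":[0,0,-8],"rot":[0,0,-16],"gripper":1},{"offset":[0,0,-8],"rot":[0,0,-24],"gripper":1},{"offset":[0,0,-8],"rot":[0,0,-32],"gripper":1},{"offset":[0,0,-8],"rot":[0,0,-40],"gripper":1},{"offset":[0,0,-8],"rot":[0,0,-48],"gripper":1},{"offset":[0,0,-8],"rot":[0,0,-56],"gripper":1}])

```text
time_s: 10.6
position: [0.5889, 0.1571, 0.1507]
tcp_rot: [[0.844, -0.537, -0.002], [-0.537, -0.844, -0.0], [-0.001, 0.001, -1.0]]
force: [-0.9, 0.1, -3.1]
opening: 0.268
```

```bash
python3 -c "
from h import *
rel([.5715,.07,.14],1)"
```

```text
off [3.21 8.28 1.07] rot [ 3.000e-02  9.000e-02 -3.347e+01] pos [0.5889 0.1571 0.1507] F [-0.9  0.1 -3.1] t 10.6 op 0.268
```

Request:
arm_command(targets=[{"offset":[0.5,1,0],"rot":[0,0,-8],"gripper":1},{"offset":[1,3,0],"rot":[0,0,-16],"gripper":1},{"offset":[2,5,0.4],"rot":[0,0,-24],"gripper":1},{"offset":[3,7.5,0.8],"rot":[0,0,-32],"gripper":1},{"offset":[3.1,8.3,1.1],"rot":[0,0,-33.5],"gripper":1},{"offset":[3.1,8.3,1.1],"rot":[0,0,-33.5],"gripper":1},{"offset":[3.1,8.3,1.1],"rot":[0,0,-33.5],"gripper":1}])

```text
time_s: 11.3
position: [0.5705, 0.0707, 0.14]
tcp_rot: [[1.0, 0.011, -0.001], [0.011, -1.0, 0.0], [-0.001, -0.0, -1.0]]
force: [1.0, 0.5, -2.3]
opening: 0.267
```

```bash
python3 -c "
from h import *
a=cap('scene');b=cap('top')
h=np.hstack([cv2.resize(np.ascontiguousarray(x[y0:y0+100,x0:x0+130,::-1]),(400,308),interpolation=cv2.INTER_CUBIC) for x,x0,y0 in ((a['frame'],240,220),(b['frame'],310,140))])
cv2.imwrite('pics/c5.png',h)
rel([.5695,.07,.113],1.1)"
```

```text
off [-0.14  0.12  2.73] rot [-0.01 -0.02 -0.4 ] pos [0.5709 0.0712 0.1403] F [ 0.4  0.3 -2.5] t 11.4 op 0.269
```

View pics/c5.png

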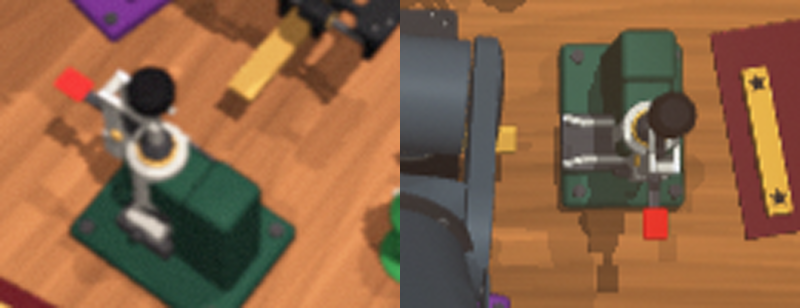

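The scene crop shows the gripped weight pointing at the groove. In the top crop the weight's end is at crop row 138 and the groove middle at about row 141, so they line up. Lowering and inserting.

Request:
arm_command(targets=[{"offset":[-0.1,0,1.5],"rot":[0,0,-0.4],"gripper":1},{"offset":[-0.1,0,2.7],"rot":[0,0,-0.4],"gripper":1},{"offset":[-0.1,0,2.7],"rot":[0,0,-0.4],"gripper":1}])

```text
time_s: 11.7
position: [0.5685, 0.0713, 0.1116]
tcp_rot: [[1.0, 0.02, -0.004], [0.02, -1.0, 0.0], [-0.004, -0.0, -1.0]]
force: [-0.1, -0.7, -2.7]
opening: 0.269
```

Request:
arm_command(targets=[{"offset":[0,2,0],"rot":[0,0,0],"gripper":1},{"offset":[0,3.5,0],"rot":[0,0,0],"gripper":1},{"offset":[0,5,0],"rot":[0,0,0],"gripper":1},{"offset":[0,6,0],"rot":[0,0,0],"gripper":1},{"offset":[0,7,0],"rot":[0,0,0],"gripper":1}])

```text
time_s: 12.2
position: [0.5711, -0.0005, 0.1135]
tcp_rot: [[1.0, 0.018, 0.0], [0.018, -1.0, 0.0], [0.0, -0.0, -1.0]]
force: [-0.1, 0.4, -3.5]
opening: 0.274
```

Request:
arm_command(targets=[{"offset":[0,1,0],"rot":[0,0,0],"gripper":1},{"offset":[0,2,0],"rot":[0,0,0],"gripper":1},{"offset":[0,3,0],"rot":[0,0,0],"gripper":1},{"offset":[0,4,0],"rot":[0,0,0],"gripper":1},{"offset":[0,4.5,0],"rot":[0,0,0],"gripper":1}])

```text
time_s: 12.7
position: [0.572, -0.0455, 0.1133]
tcp_rot: [[1.0, 0.018, 0.0], [0.018, -1.0, -0.0], [0.0, 0.0, -1.0]]
force: [-0.0, -0.2, -2.4]
opening: 0.27
```

Request:
arm_command(targets=[{"offset":[0,0.1,0.05],"rot":[0,0,0],"gripper":1},{"offset":[0,0.2,0.1],"rot":[0,0,0],"gripper":1},{"offset":[0,0.3,0.1],"rot":[0,0,0],"gripper":1},{"offset":[0,0.4,0.1],"rot":[0,0,0],"gripper":1}])

```text
time_s: 13.1
position: [0.5719, -0.048, 0.1122]
tcp_rot: [[1.0, 0.019, -0.0], [0.019, -1.0, 0.0], [-0.0, -0.0, -1.0]]
force: [0.2, 0.3, -2.8]
opening: 0.273
```

Request:
arm_command(targets=[{"offset":[0,0.1,0],"rot":[0,0,0],"gripper":1},{"offset":[0,0.2,0],"rot":[0,0,0],"gripper":1},{"offset":[0,0.3,0],"rot":[0,0,0],"gripper":1}])

```text
time_s: 13.4
position: [0.572, -0.0514, 0.1123]
tcp_rot: [[1.0, 0.019, -0.0], [0.019, -1.0, -0.0], [-0.0, 0.0, -1.0]]
force: [-1.2, 0.5, -2.9]
opening: 0.274
```

Request:
arm_command(targets=[{"offset":[0,0.1,0.05],"rot":[0,0,0],"gripper":1},{"offset":[0,0.2,0.05],"rot":[0,0,0],"gripper":1}])

```text
time_s: 13.6
position: [0.5717, -0.0518, 0.1116]
tcp_rot: [[1.0, 0.018, -0.001], [0.018, -1.0, 0.003], [-0.001, -0.003, -1.0]]
force: [0.7, 9.6, -1.8]
opening: 0.267
```

Request:
arm_command(targets=[{"offset":[0,0.03,0.1],"rot":[0,0,0],"gripper":1},{"offset":[0,0.05,0.15],"rot":[0,0,0],"gripper":1}])

```text
time_s: 13.8
position: [0.5717, -0.0518, 0.1114]
tcp_rot: [[1.0, 0.018, -0.001], [0.018, -1.0, 0.003], [-0.001, -0.003, -1.0]]
force: [-1.5, 8.7, 10.1]
opening: 0.267
```

Request:
arm_command(targets=[{"offset":[0,0,-0.1],"rot":[0,0,0],"gripper":1},{"offset":[0,0,-0.1],"rot":[0,0,0],"gripper":0.5},{"offset":[0,0,-0.1],"rot":[0,0,0],"gripper":0.5},{"offset":[0,-0.2,-0.1],"rot":[0,0,0],"gripper":0.5},{"offset":[0,-0.2,-2.5],"rot":[0,0,0],"gripper":0.5},{"offset":[0,-3,-3],"rot":[0,0,0],"gripper":1},{"offset":[0,-7.3,-3],"rot":[0,0,0],"gripper":1},{"offset":[0,-7.3,-3],"rot":[0,0,0],"gripper":1}])

```text
time_s: 14.6
position: [0.5698, 0.0228, 0.1406]
tcp_rot: [[1.0, 0.023, -0.001], [0.023, -1.0, 0.001], [-0.001, -0.001, -1.0]]
force: [-0.2, -0.6, 0.8]
opening: 0.306
```

Request:
arm_command(targets=[{"offset":[0,0,0],"rot":[0,0,0],"gripper":1},{"offset":[0,0,1.5],"rot":[0,0,0],"gripper":1},{"offset":[0,0,3],"rot":[0,0,0],"gripper":1},{"offset":[0,0.2,3],"rot":[0,0,0],"gripper":1},{"offset":[0,0.4,3],"rot":[0,0,0],"gripper":1},{"offset":[0,0.6,3],"rot":[0,0,0],"gripper":1}])

```text
time_s: 15.2
position: [0.5713, 0.0121, 0.1108]
tcp_rot: [[1.0, 0.018, 0.001], [0.018, -1.0, -0.0], [0.001, 0.0, -1.0]]
force: [-0.1, 0.4, 0.5]
opening: 0.008
```

Request:
arm_command(targets=[{"offset":[0,0.15,0],"rot":[0,0,0],"gripper":1},{"offset":[0,0.3,0],"rot":[0,0,0],"gripper":1},{"offset":[0,0.45,0],"rot":[0,0,0],"gripper":1}])

```text
time_s: 15.5
position: [0.571, 0.0084, 0.1107]
tcp_rot: [[1.0, 0.019, 0.001], [0.019, -1.0, -0.0], [0.001, 0.0, -1.0]]
force: [-0.1, 0.3, -0.2]
opening: 0.005
```

Request:
arm_command(targets=[{"offset":[0,0.1,0],"rot":[0,0,0],"gripper":1},{"offset":[0,0.2,0],"rot":[0,0,0],"gripper":1}])

```text
time_s: 15.7
position: [0.5709, 0.0077, 0.1105]
tcp_rot: [[1.0, 0.018, 0.0], [0.018, -1.0, 0.002], [0.0, -0.002, -1.0]]
force: [1.0, 7.4, 1.6]
opening: 0.006
```

```bash
python3 -c "
from h import *
rel([.574,-.129,.355],1.1)"
```

```text
off [  0.08  13.62 -24.48] rot [-0.13 -0.02 -0.09] pos [0.5709 0.0077 0.1105] F [1.  7.4 1.6] t 15.7 op 0.006
```

Request:
arm_command(targets=[{"offset":[0,-1,0],"rot":[0,0,0],"gripper":1},{"offset":[0,-1,-4],"rot":[0,0,0],"gripper":1},{"offset":[0,-1,-9],"rot":[0,0,0],"gripper":0.2},{"offset":[0,-1,-14],"rot":[0,0,0],"gripper":0.2},{"offset":[0,-1,-19],"rot":[0,0,0],"gripper":0.2},{"offset":[0,-1,-24],"rot":[0,0,0],"gripper":0.2},{"offset":[0,3,-24.5],"rot":[0,0,0],"gripper":0.2},{"offset":[0,7,-24.5],"rot":[0,0,0],"gripper":0.2}])

```text
time_s: 16.5
position: [0.573, -0.0632, 0.3585]
tcp_rot: [[1.0, 0.023, 0.006], [0.023, -1.0, -0.003], [0.006, 0.003, -1.0]]
force: [0.9, 0.3, -1.0]
opening: 0.468
```

```bash
python3 -c "
from h import *
c=cap('wrist')
a=cap('scene')
h=np.hstack([cv2.resize(np.ascontiguousarray(c['frame'][:,:,::-1]),(480,300)),cv2.resize(np.ascontiguousarray(a['frame'][220:320,240:340,::-1]),(300,300),interpolation=cv2.INTER_CUBIC)])
cv2.imwrite('pics/c6.png',h)
for p in [(.574,-.129,.241),(.574,-.129,.2525)]:print(proj(c,p)*.75)
rel([.574,-.129,.355],1.1)"
```

```text
[234.87430348 219.0283951 ]
[234.8923301  225.28178048]
off [0.05 6.18 0.13] rot [ 0.22 -0.11 -0.23] pos [ 0.5726 -0.0672  0.356 ] F [ 0.8  0.4 -0.7] t 16.6 op 0.563
```

View pics/c6.png

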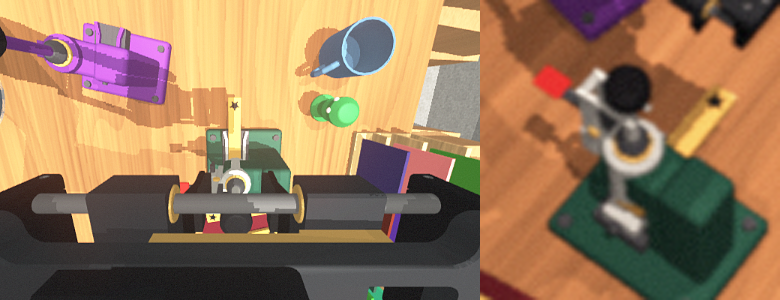

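The wrist half shows the knob at (235,220), where predicted. The weight is in the groove with its star on the outer end at (235,104). Moving over the knob.

Request:
arm_command(targets=[{"offset":[0,3,0],"rot":[0.2,0,-0.2],"gripper":0.2},{"offset":[0.05,6.2,0.1],"rot":[0.2,0,-0.2],"gripper":0.2},{"offset":[0.05,6.2,0.1],"rot":[0.2,0,-0.2],"gripper":0.2},{"offset":[0.05,6.2,2.5],"rot":[0.2,0,-0.2],"gripper":0.2},{"offset":[0.05,6.2,4.5],"rot":[0.2,0,-0.2],"gripper":0.2},{"offset":[0.05,6.2,5.8],"rot":[0.2,0,-0.2],"gripper":0.2},{"offset":[0.05,6.2,5.8],"rot":[0.2,0,-0.2],"gripper":0.2}])

```text
time_s: 17.3
position: [0.5727, -0.124, 0.295]
tcp_rot: [[1.0, 0.023, -0.005], [0.023, -1.0, 0.006], [-0.005, -0.006, -1.0]]
force: [0.3, 0.0, 0.1]
opening: 0.797
```

Request:
arm_command(targets=[{"offset":[0,0,0],"rot":[0,0,0],"gripper":0.4},{"offset":[0,0,0],"rot":[0,0,0],"gripper":0.5},{"offset":[0,0,0],"rot":[0,0,0],"gripper":0.5}])

```text
time_s: 17.6
position: [0.5744, -0.1254, 0.2983]
tcp_rot: [[1.0, 0.023, 0.002], [0.023, -1.0, 0.003], [0.002, -0.003, -1.0]]
force: [0.0, 0.1, 0.1]
opening: 0.607
```

```bash
python3 -c "
from h import *
rel([.574,-.129,.297],1.1)"
```

```text
off [-0.05  0.36  0.13] rot [-0.15 -0.11  0.2 ] pos [ 0.5744 -0.1254  0.2983] F [0.  0.1 0.1] t 17.6 op 0.607
```

Request:
arm_command(targets=[{"offset":[-0.03,0.33,0.15],"rot":[-0.15,0,0.2],"gripper":0.5},{"offset":[-0.03,0.33,0.15],"rot":[-0.15,0,0.2],"gripper":0.55},{"offset":[-0.03,0.33,0.15],"rot":[-0.15,0,0.2],"gripper":1},{"offset":[-0.03,0.33,0.15],"rot":[-0.15,0,0.2],"gripper":1},{"offset":[-0.03,0.33,0.15],"rot":[-0.15,0,0.2],"gripper":1},{"offset":[-0.03,0.33,0.15],"rot":[-0.15,0,0.2],"gripper":1},{"offset":[-0.03,0.33,0.15],"rot":[-0.15,0,0.2],"gripper":1}])

```text
time_s: 18.3
position: [0.5747, -0.1289, 0.2962]
tcp_rot: [[1.0, 0.019, 0.003], [0.019, -1.0, 0.0], [0.003, -0.0, -1.0]]
force: [4.9, 0.7, -0.1]
opening: 0.396
```

Request:
arm_command(targets=[{"offset":[0.07,0,-0.3],"rot":[0,0,0],"gripper":1},{"offset":[0.07,0,-0.6],"rot":[0,0,0],"gripper":1},{"offset":[0.07,0,-1.0],"rot":[0,0,0],"gripper":1},{"offset":[0.07,0,-1.0],"rot":[0,0,0],"gripper":1}])

```text
time_s: 18.7
position: [0.5748, -0.1289, 0.3058]
tcp_rot: [[1.0, 0.019, 0.001], [0.019, -1.0, 0.0], [0.001, -0.0, -1.0]]
force: [6.3, -0.9, -4.5]
opening: 0.4
```

Request:
arm_command(targets=[{"offset":[0,0,-0.25],"rot":[0,0,0],"gripper":1},{"offset":[0,0,-0.5],"rot":[0,0,0],"gripper":1},{"offset":[0,0,-0.5],"rot":[0,0,0],"gripper":1}])

```text
time_s: 19.0
position: [0.5748, -0.1289, 0.3102]
tcp_rot: [[1.0, 0.019, 0.001], [0.019, -1.0, 0.001], [0.001, -0.001, -1.0]]
force: [7.2, -0.8, -5.6]
opening: 0.399
```

Request:
arm_command(targets=[{"offset":[0,0,-0.1],"rot":[0,0,0],"gripper":1},{"offset":[0,0,-0.1],"rot":[0,0,0],"gripper":1}])

```text
time_s: 19.2
position: [0.5748, -0.1289, 0.3109]
tcp_rot: [[1.0, 0.019, 0.001], [0.019, -1.0, 0.001], [0.001, -0.001, -1.0]]
force: [6.3, -0.2, -7.2]
opening: 0.395
```

Request:
arm_command(targets=[{"offset":[0,0,-0.1],"rot":[0,0,0],"gripper":1},{"offset":[0,0,-0.1],"rot":[0,0,0],"gripper":1}])

```text
time_s: 19.4
position: [0.5748, -0.1289, 0.3117]
tcp_rot: [[1.0, 0.019, 0.001], [0.019, -1.0, 0.001], [0.001, -0.001, -1.0]]
force: [7.4, -1.5, -7.1]
opening: 0.395
```

Request:
arm_command(targets=[{"offset":[0,0,-0.1],"rot":[0,0,0],"gripper":1},{"offset":[0,0,-0.1],"rot":[0,0,0],"gripper":1}])

```text
time_s: 19.6
position: [0.5748, -0.1289, 0.3125]
tcp_rot: [[1.0, 0.019, 0.001], [0.019, -1.0, 0.001], [0.001, -0.001, -1.0]]
force: [7.0, -0.1, -8.6]
opening: 0.396
```

Request:
arm_command(targets=[{"offset":[0,0,-0.1],"rot":[0,0,0],"gripper":1},{"offset":[0,0,-0.1],"rot":[0,0,0],"gripper":1}])

```text
time_s: 19.8
position: [0.5748, -0.1289, 0.3132]
tcp_rot: [[1.0, 0.019, 0.0], [0.019, -1.0, 0.001], [0.0, -0.001, -1.0]]
force: [7.8, -1.4, -9.4]
opening: 0.4
```

Request:
arm_command(targets=[{"offset":[0,0,-0.1],"rot":[0,0,0],"gripper":1},{"offset":[0,0,-0.1],"rot":[0,0,0],"gripper":1}])

```text
time_s: 20.0
position: [0.5748, -0.1289, 0.314]
tcp_rot: [[1.0, 0.019, 0.0], [0.019, -1.0, 0.001], [0.0, -0.001, -1.0]]
force: [7.5, -1.3, -8.9]
opening: 0.402
```

Request:
arm_command(targets=[{"offset":[0,0,-0.1],"rot":[0,0,0],"gripper":1},{"offset":[0,0,-0.1],"rot":[0,0,0],"gripper":1}])

```text
time_s: 20.2
position: [0.5748, -0.1289, 0.3148]
tcp_rot: [[1.0, 0.019, 0.0], [0.019, -1.0, 0.001], [0.0, -0.001, -1.0]]
force: [7.8, -1.9, -11.0]
opening: 0.4
```

Request:
arm_command(targets=[{"offset":[0,0,-0.1],"rot":[0,0,0],"gripper":1},{"offset":[0,0,-0.1],"rot":[0,0,0],"gripper":1}])

```text
time_s: 20.4
position: [0.5748, -0.1289, 0.3157]
tcp_rot: [[1.0, 0.019, 0.0], [0.019, -1.0, 0.001], [0.0, -0.001, -1.0]]
force: [7.3, -1.6, -12.0]
opening: 0.399
```

Request:
arm_command(targets=[{"offset":[0,0,-0.1],"rot":[0,0,0],"gripper":1},{"offset":[0,0,-0.1],"rot":[0,0,0],"gripper":1}])

```text
time_s: 20.6
position: [0.5748, -0.1289, 0.3166]
tcp_rot: [[1.0, 0.019, 0.0], [0.019, -1.0, 0.001], [0.0, -0.001, -1.0]]
force: [8.6, -0.3, -11.1]
opening: 0.397
```

Request:
arm_command(targets=[{"offset":[0,0,-0.1],"rot":[0,0,0],"gripper":1},{"offset":[0,0,-0.1],"rot":[0,0,0],"gripper":1}])

```text
time_s: 20.8
position: [0.5748, -0.1289, 0.3175]
tcp_rot: [[1.0, 0.019, 0.0], [0.019, -1.0, 0.001], [0.0, -0.001, -1.0]]
force: [8.6, -0.4, -12.7]
opening: 0.395
```

Request:
arm_command(targets=[{"offset":[0,0,-0.1],"rot":[0,0,0],"gripper":1},{"offset":[0,0,-0.1],"rot":[0,0,0],"gripper":1}])

```text
time_s: 21.0
position: [0.5748, -0.1289, 0.3183]
tcp_rot: [[1.0, 0.019, -0.0], [0.019, -1.0, 0.001], [-0.0, -0.001, -1.0]]
force: [9.0, -2.0, -12.2]
opening: 0.397
```

Request:
arm_command(targets=[{"offset":[0.1,0,-0.1],"rot":[0,0,0],"gripper":1},{"offset":[0.1,0,-0.1],"rot":[0,0,0],"gripper":1}])

```text
time_s: 21.2
position: [0.575, -0.1289, 0.3189]
tcp_rot: [[1.0, 0.019, -0.003], [0.019, -1.0, 0.001], [-0.003, -0.002, -1.0]]
force: [6.2, -2.5, -12.5]
opening: 0.394
```

Request:
arm_command(targets=[{"offset":[0,0,-0.1],"rot":[0,0,0],"gripper":1},{"offset":[0,0,-0.1],"rot":[0,0,0],"gripper":1}])

```text
time_s: 21.4
position: [0.575, -0.1289, 0.3198]
tcp_rot: [[1.0, 0.019, -0.003], [0.019, -1.0, 0.002], [-0.003, -0.002, -1.0]]
force: [6.6, -1.9, -13.9]
opening: 0.4
```

Request:
arm_command(targets=[{"offset":[0,0,-0.1],"rot":[0,0,0],"gripper":1},{"offset":[0,0,-0.1],"rot":[0,0,0],"gripper":1}])

```text
time_s: 21.6
position: [0.575, -0.1289, 0.3206]
tcp_rot: [[1.0, 0.019, -0.003], [0.019, -1.0, 0.002], [-0.003, -0.002, -1.0]]
force: [8.0, -1.9, -13.9]
opening: 0.394
```

Request:
arm_command(targets=[{"offset":[0.15,0,-0.1],"rot":[0,0,0],"gripper":1},{"offset":[0.15,0,-0.1],"rot":[0,0,0],"gripper":1}])

```text
time_s: 21.8
position: [0.5753, -0.1288, 0.3219]
tcp_rot: [[1.0, 0.019, -0.006], [0.019, -1.0, 0.002], [-0.006, -0.002, -1.0]]
force: [2.0, -3.4, -14.2]
opening: 0.4
```

Request:
arm_command(targets=[{"offset":[0,0,-0.1],"rot":[0,0,0],"gripper":1},{"offset":[0,0,-0.1],"rot":[0,0,0],"gripper":1}])

```text
time_s: 22.0
position: [0.5753, -0.1288, 0.3242]
tcp_rot: [[1.0, 0.019, -0.005], [0.019, -1.0, 0.001], [-0.005, -0.001, -1.0]]
force: [0.2, -3.6, -13.7]
opening: 0.398
```

Request:
arm_command(targets=[{"offset":[0,0,-0.1],"rot":[0,0,0],"gripper":1},{"offset":[0,0,-0.1],"rot":[0,0,0],"gripper":1}])

```text
time_s: 22.2
position: [0.5753, -0.1288, 0.326]
tcp_rot: [[1.0, 0.019, -0.005], [0.019, -1.0, 0.001], [-0.005, -0.001, -1.0]]
force: [-2.8, -4.8, -15.1]
opening: 0.393
```

Request:
arm_command(targets=[{"offset":[0,0,0.1],"rot":[0,0,0],"gripper":1},{"offset":[0,0,0.2],"rot":[0,0,0],"gripper":1},{"offset":[0,0,0.3],"rot":[0,0,0],"gripper":1}])

```text
time_s: 22.5
position: [0.5753, -0.1288, 0.3242]
tcp_rot: [[1.0, 0.019, -0.004], [0.019, -1.0, 0.0], [-0.004, -0.0, -1.0]]
force: [-3.5, -5.4, -12.4]
opening: 0.399
```

Request:
arm_command(targets=[{"offset":[0,0,0.1],"rot":[0,0,0],"gripper":1},{"offset":[0,0,0.2],"rot":[0,0,0],"gripper":1}])

```text
time_s: 22.7
position: [0.5753, -0.1287, 0.3222]
tcp_rot: [[1.0, 0.019, -0.004], [0.019, -1.0, 0.0], [-0.004, -0.0, -1.0]]
force: [-3.4, -3.8, -8.7]
opening: 0.399
```

Request:
arm_command(targets=[{"offset":[0,0,0.1],"rot":[0,0,0],"gripper":1},{"offset":[0,0,0.2],"rot":[0,0,0],"gripper":1},{"offset":[0,0,0.2],"rot":[0,0,0],"gripper":1}])

```text
time_s: 23.0
position: [0.5753, -0.1288, 0.3197]
tcp_rot: [[1.0, 0.019, -0.004], [0.019, -1.0, 0.0], [-0.004, -0.001, -1.0]]
force: [-3.0, -4.3, -13.2]
opening: 0.393
```

Request:
arm_command(targets=[{"offset":[-0.08,0.08,-0.2],"rot":[0,0,0],"gripper":1},{"offset":[-0.08,0.08,-0.4],"rot":[0,0,0],"gripper":1},{"offset":[-0.08,0.08,-0.6],"rot":[0,0,0],"gripper":1}])

```text
time_s: 23.3
position: [0.5752, -0.1289, 0.3255]
tcp_rot: [[1.0, 0.019, -0.003], [0.019, -1.0, 0.002], [-0.003, -0.002, -1.0]]
force: [-1.6, -1.2, -13.9]
opening: 0.399
```

Request:
arm_command(targets=[{"offset":[0,0,-0.1],"rot":[0,0,0],"gripper":1},{"offset":[0,0,-0.1],"rot":[0,0,0],"gripper":1}])

```text
time_s: 23.5
position: [0.5752, -0.1289, 0.3266]
tcp_rot: [[1.0, 0.019, -0.003], [0.019, -1.0, 0.002], [-0.003, -0.002, -1.0]]
force: [-5.0, -0.8, -13.3]
opening: 0.398
```

Request:
arm_command(targets=[{"offset":[0,0,-0.1],"rot":[0,0,0],"gripper":1},{"offset":[0,0,-0.1],"rot":[0,0,0],"gripper":1}])

```text
time_s: 23.7
position: [0.5752, -0.1289, 0.3273]
tcp_rot: [[1.0, 0.019, -0.003], [0.019, -1.0, 0.002], [-0.003, -0.002, -1.0]]
force: [-5.2, -0.9, -14.2]
opening: 0.395
```

Request:
arm_command(targets=[{"offset":[0,0,-0.1],"rot":[0,0,0],"gripper":1},{"offset":[0,0,-0.1],"rot":[0,0,0],"gripper":1}])

```text
time_s: 23.9
position: [0.5752, -0.129, 0.3283]
tcp_rot: [[1.0, 0.019, -0.003], [0.019, -1.0, 0.002], [-0.003, -0.002, -1.0]]
force: [-5.0, -1.1, -14.6]
opening: 0.399
```

Request:
arm_command(targets=[{"offset":[-0.1,0,-0.1],"rot":[0,0,0],"gripper":1},{"offset":[-0.1,0,-0.1],"rot":[0,0,0],"gripper":1}])

```text
time_s: 24.1
position: [0.5751, -0.129, 0.3296]
tcp_rot: [[1.0, 0.019, -0.0], [0.019, -1.0, 0.002], [-0.0, -0.002, -1.0]]
force: [-2.3, 0.9, -15.5]
opening: 0.395
```

Request:
arm_command(targets=[{"offset":[0,0,-0.1],"rot":[0,0,0],"gripper":1},{"offset":[0,0,-0.1],"rot":[0,0,0],"gripper":1}])

```text
time_s: 24.3
position: [0.575, -0.129, 0.3307]
tcp_rot: [[1.0, 0.019, -0.0], [0.019, -1.0, 0.002], [-0.0, -0.002, -1.0]]
force: [-3.0, 1.9, -16.4]
opening: 0.4
```

Request:
arm_command(targets=[{"offset":[0,0,-0.1],"rot":[0,0,0],"gripper":1},{"offset":[0,0,-0.1],"rot":[0,0,0],"gripper":1}])

```text
time_s: 24.5
position: [0.575, -0.129, 0.3317]
tcp_rot: [[1.0, 0.019, -0.0], [0.019, -1.0, 0.002], [-0.0, -0.002, -1.0]]
force: [-3.2, 3.2, -15.5]
opening: 0.394
```

Request:
arm_command(targets=[{"offset":[-0.05,-0.05,-0.1],"rot":[0,0,0],"gripper":1},{"offset":[-0.05,-0.05,-0.1],"rot":[0,0,0],"gripper":1}])

```text
time_s: 24.7
position: [0.5749, -0.1289, 0.333]
tcp_rot: [[1.0, 0.019, 0.001], [0.019, -1.0, 0.001], [0.001, -0.001, -1.0]]
force: [-1.4, 2.0, -16.2]
opening: 0.402
```

Request:
arm_command(targets=[{"offset":[0,0,-0.1],"rot":[0,0,0],"gripper":1},{"offset":[0,0,-0.1],"rot":[0,0,0],"gripper":1}])

```text
time_s: 24.9
position: [0.5749, -0.129, 0.3339]
tcp_rot: [[1.0, 0.019, 0.001], [0.019, -1.0, 0.001], [0.001, -0.001, -1.0]]
force: [0.0, 1.9, -16.6]
opening: 0.395
```

Request:
arm_command(targets=[{"offset":[0,0,-0.1],"rot":[0,0,0],"gripper":1},{"offset":[0,0,-0.1],"rot":[0,0,0],"gripper":1}])

```text
time_s: 25.1
position: [0.5749, -0.1289, 0.3346]
tcp_rot: [[1.0, 0.019, 0.001], [0.019, -1.0, 0.001], [0.001, -0.001, -1.0]]
force: [0.2, 2.3, -17.9]
opening: 0.401
```

Request:
arm_command(targets=[{"offset":[0,0,-0.1],"rot":[0,0,0],"gripper":1},{"offset":[0,0,-0.1],"rot":[0,0,0],"gripper":1}])

```text
time_s: 25.3
position: [0.5749, -0.129, 0.3349]
tcp_rot: [[1.0, 0.019, 0.0], [0.019, -1.0, 0.001], [0.0, -0.001, -1.0]]
force: [3.0, 2.0, -23.5]
opening: 0.398
```

Request:
arm_command(targets=[{"offset":[0,0,-0.1],"rot":[0,0,0],"gripper":1},{"offset":[0,0,-0.1],"rot":[0,0,0],"gripper":1}])

```text
time_s: 25.5
position: [0.5749, -0.1289, 0.3351]
tcp_rot: [[1.0, 0.019, -0.0], [0.019, -1.0, 0.002], [-0.0, -0.002, -1.0]]
force: [3.6, 1.9, -27.8]
opening: 0.398
```

The force rises steeply at z = 0.335, which is the solid stop reached gently with about 10 N on the fork. So the sear should be about 4 mm below. Letting back to check.

Request:
arm_command(targets=[{"offset":[0,0,0.2],"rot":[0,0,0],"gripper":1},{"offset":[0,0,0.4],"rot":[0,0,0],"gripper":1},{"offset":[0,0,0.6],"rot":[0,0,0],"gripper":1}])

```text
time_s: 25.8
position: [0.5749, -0.1289, 0.3316]
tcp_rot: [[1.0, 0.019, 0.001], [0.019, -1.0, 0.001], [0.001, -0.001, -1.0]]
force: [0.6, 2.9, -15.5]
opening: 0.397
```

Request:
arm_command(targets=[{"offset":[0,0,0.1],"rot":[0,0,0],"gripper":1},{"offset":[0,0,0.2],"rot":[0,0,0],"gripper":1},{"offset":[0,0,0.2],"rot":[0,0,0],"gripper":1}])

```text
time_s: 26.1
position: [0.5749, -0.129, 0.3303]
tcp_rot: [[1.0, 0.019, 0.002], [0.019, -1.0, 0.0], [0.002, -0.0, -1.0]]
force: [-1.4, 5.2, -9.5]
opening: 0.397
```

Request:
arm_command(targets=[{"offset":[0,0,0.1],"rot":[0,0,0],"gripper":1},{"offset":[0,0,0.2],"rot":[0,0,0],"gripper":1}])

```text
time_s: 26.3
position: [0.5749, -0.129, 0.3299]
tcp_rot: [[1.0, 0.019, 0.003], [0.019, -1.0, -0.0], [0.003, 0.0, -1.0]]
force: [-3.9, 5.6, 4.4]
opening: 0.398
```

Request:
arm_command(targets=[{"offset":[0,0,0.05],"rot":[0,0,0],"gripper":1},{"offset":[0,0,0.1],"rot":[0,0,0],"gripper":1}])

```text
time_s: 26.5
position: [0.5749, -0.1289, 0.3298]
tcp_rot: [[1.0, 0.019, 0.003], [0.019, -1.0, -0.001], [0.003, 0.001, -1.0]]
force: [-4.3, 4.9, 6.4]
opening: 0.399
```

The sear holds: the knob stays at 0.330 and the force reverses. Letting go.

Request:
arm_command(targets=[{"offset":[0,0,-0.1],"rot":[0,0,0],"gripper":1},{"offset":[0,0,-0.1],"rot":[0,0,0],"gripper":0.4},{"offset":[0,0,-0.1],"rot":[0,0,0],"gripper":0.3},{"offset":[0,0,-0.1],"rot":[0,0,0],"gripper":0.3},{"offset":[0,0,-3],"rot":[0,0,0],"gripper":0.3},{"offset":[0,0,-7],"rot":[0,0,0],"gripper":0.3},{"offset":[0,0,-8],"rot":[0,0,0],"gripper":1}])

```text
time_s: 27.2
position: [0.5769, -0.1306, 0.4114]
tcp_rot: [[1.0, 0.019, 0.011], [0.019, -1.0, -0.005], [0.011, 0.005, -1.0]]
force: [0.5, 0.7, 0.7]
opening: 0.661
```

```bash
python3 -c "
from h import *
a=cap('scene');b=cap('top')
h=np.hstack([cv2.resize(np.ascontiguousarray(x[y0:y0+100,x0:x0+130,::-1]),(400,308),interpolation=cv2.INTER_CUBIC) for x,x0,y0 in ((a['frame'],240,210),(b['frame'],310,140))])
cv2.imwrite('pics/c7.png',h)
k=mask(a,(0,0,0),(180,255,45))
print([x for x in blobs(k,40) if 270<x[1][0]<310 and 200<x[1][1]<275],proj(a,(.5745,-.129,.241)),proj(a,(.5745,-.129,.274)))
r1=[x for x in blobs(mask(a,(0,170,100),(8,255,255))) if 250<x[1][0]<280];r2=[x for x in blobs(mask(b,(0,170,100),(8,255,255))) if 385<x[1][0]<400]
print(r1,r2)
if r1 and r2:print(tri(ray(a,*r1[0][1]),ray(b,*r2[0][1])))
rel([.495,-.130,.41],91)"
```

```text
[([281, 226, 19, 25, 255], [289.1, 239.1])] [288.28702125 249.23458283] [287.52391626 241.9458392 ]
[([257, 241, 14, 13, 104], [263.4, 246.8])] []
off [-8.08 -0.15 -0.17] rot [  0.44  -0.17 -89.93] pos [ 0.5759 -0.13    0.4088] F [ 0.2 -0.3 -0.4] t 27.3 op 0.591
```

View pics/c7.png

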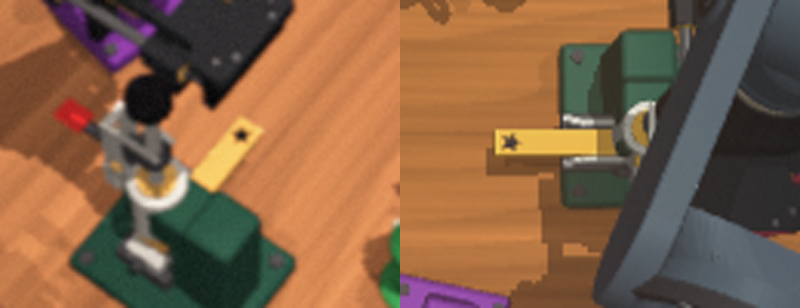

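Both crops confirm it: the knob stays up (blob centroid at row 239, 249 at rest), the star is on the outer end, and the red pad is unmoved at scene (263,247). Going to the pad, with the jaws turned so that the camera is on the side away from the knob.

Request:
arm_command(targets=[{"offset":[-3,0,-0.2],"rot":[0,0,0],"gripper":1},{"offset":[-6,0,-0.2],"rot":[0,0,-8],"gripper":1},{"offset":[-8.1,-0.1,-0.2],"rot":[0,0,-16],"gripper":1},{"offset":[-8.1,-0.1,-0.2],"rot":[0,0,-24],"gripper":1},{"offset":[-8.1,-0.1,-0.2],"rot":[0,0,-32],"gripper":1},{"offset":[-8.1,-0.1,-0.2],"rot":[0,0,-40],"gripper":1},{"offset":[-8.1,-0.1,-0.2],"rot":[0,0,-48],"gripper":1},{"offset":[-8.1,-0.1,-0.2],"rot":[0,0,-56],"gripper":1}])

```text
time_s: 28.1
position: [0.493, -0.1296, 0.4061]
tcp_rot: [[0.539, 0.843, -0.002], [0.843, -0.539, 0.001], [-0.0, -0.003, -1.0]]
force: [0.5, 0.3, -0.2]
opening: 0.009
```

Request:
arm_command(targets=[{"offset":[0,0,2],"rot":[0,0,-8],"gripper":1},{"offset":[0,0,4],"rot":[0,0,-16],"gripper":1},{"offset":[0,0,6],"rot":[0,0,-24],"gripper":1},{"offset":[0,0,8],"rot":[0,0,-32],"gripper":1},{"offset":[0,0,10],"rot":[0,0,-34],"gripper":1},{"offset":[0,0,12],"rot":[0,0,-34],"gripper":1},{"offset":[0,0,12],"rot":[0,0,-34],"gripper":1}])

```text
time_s: 28.8
position: [0.4914, -0.1287, 0.2841]
tcp_rot: [[-0.019, 1.0, -0.008], [1.0, 0.019, 0.004], [0.005, -0.008, -1.0]]
force: [0.4, 0.3, -0.5]
opening: 0.002
```

```bash
python3 -c "
from h import *
rel([.495,-.1305,.235],91)"
```

```text
off [-0.21  0.4   4.91] rot [-0.44 -0.26  0.07] pos [ 0.4914 -0.1287  0.2841] F [ 0.4  0.3 -0.5] t 28.8 op 0.002
```

Request:
arm_command(targets=[{"offset":[-0.15,0.25,2],"rot":[-0.3,0,0],"gripper":1},{"offset":[-0.15,0.25,4],"rot":[-0.3,0,0],"gripper":1},{"offset":[-0.15,0.25,4.6],"rot":[-0.3,0,0],"gripper":1},{"offset":[-0.15,0.25,4.9],"rot":[-0.3,0,0],"gripper":1},{"offset":[-0.15,0.25,5.2],"rot":[-0.3,0,0],"gripper":1},{"offset":[-0.15,0.25,5.2],"rot":[-0.3,0,0],"gripper":1}])

```text
time_s: 29.4
position: [0.4965, -0.1311, 0.2366]
tcp_rot: [[-0.019, 1.0, 0.006], [1.0, 0.019, 0.0], [0.0, 0.006, -1.0]]
force: [-1.0, -0.2, 1.7]
opening: 0.003
```

Request:
arm_command(targets=[{"offset":[0,0,0.3],"rot":[0,0,0],"gripper":1},{"offset":[0,0,0.6],"rot":[0,0,0],"gripper":1},{"offset":[0,0,0.9],"rot":[0,0,0],"gripper":1},{"offset":[0,0,1.2],"rot":[0,0,0],"gripper":1}])

```text
time_s: 29.8
position: [0.4967, -0.1311, 0.2247]
tcp_rot: [[-0.019, 1.0, 0.008], [1.0, 0.019, -0.0], [-0.0, 0.008, -1.0]]
force: [-0.1, 0.8, 2.8]
opening: 0.002
```

Request:
arm_command(targets=[{"offset":[0,0,0.15],"rot":[0,0,0],"gripper":1},{"offset":[0,0,0.3],"rot":[0,0,0],"gripper":1}])

```text
time_s: 30.0
position: [0.4971, -0.1312, 0.2211]
tcp_rot: [[-0.019, 1.0, 0.008], [1.0, 0.019, 0.0], [-0.0, 0.008, -1.0]]
force: [-0.5, 1.7, 7.3]
opening: 0.001
```

```bash
python3 -c "
from h import *
a=cap('scene')
print([x for x in blobs(mask(a,(0,0,0),(180,255,45)),40) if 270<x[1][0]<310 and 200<x[1][1]<275])
print(bot.read_state()['force'],bot.read_state()['position'])"
```

```text
[([281, 243, 15, 15, 173], [288.4, 249.7])]
[0.667347   1.63929846 6.61183612] [ 0.49711143 -0.13121513  0.22114219]
```

The knob is back at its rest row, 249.7, so the press fired. Retreating.

Request:
arm_command(targets=[{"offset":[0,0,-1],"rot":[0,0,0],"gripper":1},{"offset":[0,0,-2.5],"rot":[0,0,0],"gripper":1},{"offset":[0,0,-6],"rot":[0,0,0],"gripper":1},{"offset":[0,0,-10],"rot":[0,0,0],"gripper":1},{"offset":[0,-3,-14],"rot":[0,0,0],"gripper":1},{"offset":[4,-4,-18],"rot":[0,0,0],"gripper":1},{"offset":[9,-4,-18],"rot":[0,0,0],"gripper":1},{"offset":[13,-4,-18],"rot":[0,0,0],"gripper":1}])

```text
time_s: 30.85
position: [0.4522, -0.0008, 0.4026]
tcp_rot: [[-0.017, 1.0, 0.008], [1.0, 0.017, 0.0], [0.0, 0.008, -1.0]]
force: [1.3, 0.8, 0.3]
opening: 0.01
```

Request:
arm_command(targets=[{"offset":[4,0,0],"rot":[0,0,0],"gripper":1},{"offset":[8,0,0],"rot":[0,0,0],"gripper":1},{"offset":[12,0,0],"rot":[0,0,0],"gripper":1},{"offset":[16,0,0],"rot":[0,0,0],"gripper":1},{"offset":[20,0,0],"rot":[0,0,0],"gripper":1},{"offset":[20,0,0],"rot":[0,0,0],"gripper":1},{"offset":[20,0,0],"rot":[0,0,0],"gripper":1}])

```text
time_s: 31.55
position: [0.4482, 0.1986, 0.4006]
tcp_rot: [[-0.022, 1.0, 0.004], [1.0, 0.022, -0.0], [-0.0, 0.004, -1.0]]
force: [0.8, -0.1, 0.2]
opening: 0.003
```

```bash
python3 -c "
from h import *
a=cap('scene');b=cap('top')
h=np.vstack([np.hstack([cv2.resize(np.ascontiguousarray(x[y0:y0+100,x0:x0+130,::-1]),(400,308),interpolation=cv2.INTER_CUBIC) for x,x0,y0 in ((a['frame'],240,210),(b['frame'],310,140))]),np.hstack([cv2.resize(np.ascontiguousarray(x['frame'][:,:,::-1]),(400,250),interpolation=cv2.INTER_AREA) for x in (a,b)])])
cv2.imwrite('pics/c8.png',h)
for y in (-.004,-.019): print(proj(b,(.571,y,.05)))
s=bot.read_state();print(s['time_s'],s['position'],s['force'])"
```

```text
[340.41322447 185.94547446]
[345.74974359 186.02070825]
31.65 [0.44867275 0.19731409 0.4006537 ] [ 0.32034477 -0.57092089  0.06367371]
```

View pics/c8.png

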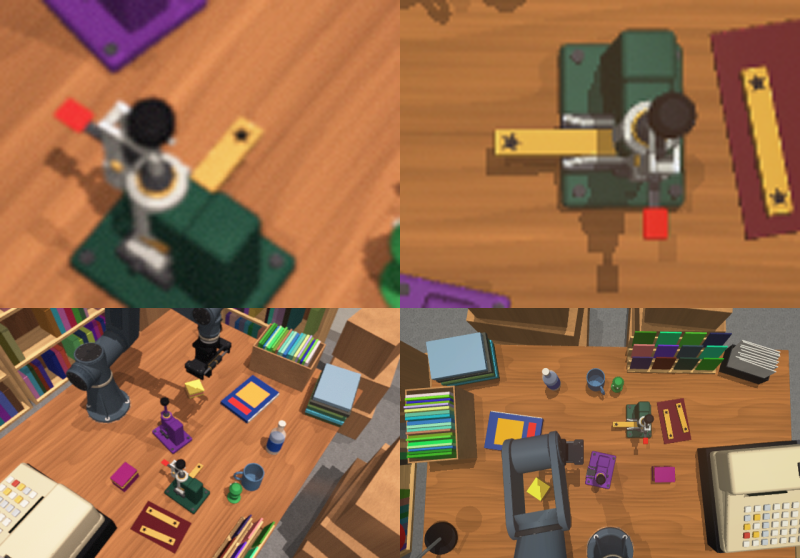

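The weight's outer end is at top column 340.5, where 340.4 was predicted for home. The star is on the outer end, the knob is down and the pad is back. The other things are where they were.

```bash
python3 -c "
from rig import ticket
print(ticket.hand_in())"
```

```text
the job is handed in; nothing more can be done
None
```

The weight was turned end for end, pushed home and stamped once, on the blank end. The job was handed in after about 32 s of robot time.

- **Turning the weight:** I drew it out with the striker down, laid it on the counter after a quarter turn, regripped it and gave it the second quarter turn. I slid it in blank end first until it met the work stop (9.6 N). A further push on its outer end met firm resistance (7.4 N).
- **Cocking the striker:** I drew the knob up in 1 mm steps. I did not feel the sear's click on the way up, and one early let-back test at about 30 mm found no catch. I then met the solid stop gently, with roughly 10 N on the fork. Let back, the striker stayed on the sear at about 34 mm of draw, and it stayed up after I let go.
- **Firing:** I pressed the pad about 15 mm, with up to 7.3 N. The knob returned to its rest height in the camera view.
- **Last checks:** The weight's outer end was within a pixel of the home position, with the old star on that end. The trip lever had sprung back and the gripper was clear. The other things looked unmoved by eye.
- **Not checked:** The new star lies under the head, so I could not see it directly.

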